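Rock the post out of the work stand

TASK

The post of the work stand has to be changed. Lift the little roll of masking tape off the post and lay it flat on the middle of the round cork pad, then rock the post side to side, towards one orange jaw and then the other, until the jaws have given way and its foot comes free, and draw it up. Finish still holding the post upright and still over the stand with its foot just clear, one to five centimetres above the top of the stand; leave the bowl, the bottle and the brush alone.

Things in the scene. Friction and masses are not known exactly. Their poses are not given: they have to be found in the camera images.
- stand: Fixed wooden work stand on a dark steel plate 104 x 136 mm (x, y); wooden body 70 x 120 mm, top 55 mm above the table. Origin: centre of its underside. A slot 34 mm wide (x) runs along y in its top; in it two orange jaws, at +y and -y, grip the post between them. Socket floor 8 mm above the table; low stops leave the foot 2 mm of play each way along y.
- socket_mouth (a point): Point on the stand's vertical centre line, level with its top (55 mm above the table); axes as the stand's. With both jaws out by 6 mm or more the post's foot lifts out freely; it is clear of the stand's top once raised 47 mm.
- post: Loose post, 115 mm tall, 0.15 to 0.31 kg, upright in the socket, x and y axes as the stand's. Origin: centre of its foot's underside. Upwards from there: steel foot 30 x 26 mm (x, y), 0 to 10 mm; steel neck 22 x 15 mm, to 55; round wooden shoulder, diameter 40, to 63; round wooden spindle, diameter 18, to 115 mm (grip here once the roll is off).
- jaw_left (a joint): How far the orange jaw on the stand's +y side (30 x 18 x 34 mm, top level with the stand's top) is pushed outwards (+y), m; about 0 at the start, stop at 0.016. Stiff (12 N), no spring: it stays where pushed. At the start it reaches 5 mm over the foot, 3 mm above it, so a straight pull jams.
- jaw_right (a joint): The same for the jaw on the stand's -y side (outwards is -y). Tilting the post about its foot towards a jaw (about the stand's x axis) pushes that jaw out: 0.2 rad moves it about 8 mm.
- roll: Loose small roll of cream masking tape: outer diameter 60 mm, hole 26 mm, 24 mm high, about 60 g. Origin: centre of its underside. It starts around the spindle, lying on the post's shoulder, its underside 71 mm above the table; the spindle stands 28 mm above its upper face.
- pad: Fixed round cork pad, diameter 120 mm, 5 mm thick, flat on the table. Origin: centre of its underside; the roll is to lie on its top.
- bowl: Bystander: loose cream turned bowl, rim diameter 100 mm, 60 mm high. Origin: centre of its underside.
- bottle: Bystander: loose clear bottle with a white cap, diameter 40 mm, 95 mm high. Origin: centre of its underside.
- brush: Bystander: loose paint brush, 160 mm long, lying on the table.
Mind the look-alikes: they are no part of the job. What is shaped like the post but green is not meant.

How it is judged (in metres and radians):
On the way, in this order (a step that is already met when the one before it is completed fails the run):
1. the roll of tape lies flat on the cork pad, let go, with the post still in the socket (horizontal distance between roll and pad below 0.035 m and z of roll in the frame of pad below 0.009 m and angle between roll's own z axis and vertical below 0.1 rad and contact force between the fingers and roll below 0.1 N and z of post in the frame of stand below 0.025 m), for 0.2 s.
2. both jaws have been pushed out by more than 3 mm by rocking, before the foot is out of the stand (value of joint each of jaw_left, jaw_right above 0.003 m and z of post in the frame of stand below 0.05 m), for 0.02 s.
At the end, for the whole second after the job is handed in: Fingers hold the post still, upright within 0.2 rad, off the stand: foot 5 to 70 mm above the stand's top, within 40 mm of the socket's centre line. Both jaws pushed out over 3 mm. The roll lies flat on the cork pad, let go, centre within 35 mm of the pad's (horizontal distance between roll and pad below 0.035 m and z of roll in the frame of pad below 0.009 m and angle between roll's own z axis and vertical below 0.1 rad and contact force between the fingers and roll below 0.1 N and value of joint each of jaw_left, jaw_right above 0.003 m and z of post in the frame of socket_mouth between 0.005 and 0.07 m and horizontal distance between post and socket_mouth below 0.04 m and angle between post's own z axis and vertical below 0.2 rad and contact force between the fingers and post above 1 N and contact force between stand and post below 0.1 N and linear speed of post below 0.03 m/s); the arm keeps its last pose, push and grip.
It fails at once if the bowl is moved by more than 30 mm or tipped (distance of bowl from where it was at the start of the episode above 0.03 m or angle between bowl's own z axis and vertical above 0.4 rad).
It fails at once if the bottle is moved by more than 30 mm or tipped (distance of bottle from where it was at the start of the episode above 0.03 m or angle between bottle's own z axis and vertical above 0.4 rad).
It fails at once if the brush is moved by more than 30 mm (distance of brush from where it was at the start of the episode above 0.03 m).
It also fails if it takes over 67 s, if anything falls off the work surface, if the arm or the gripper's body presses on something with over 40 N, if the wrist force passes 120 N, or if a joint passes its speed limit or range.

ROBOT

A 6-joint arm with a two-finger parallel gripper is mounted at the origin on the work surface. World frame = base frame: x ahead of the robot, y to its left, z up, the work surface at z = 0. Lengths are in m, angles in degrees, forces in N, time in s.
With the tool pointing down it reaches from about 0.3 to 0.75 m from the base axis. Payload 8.5 kg.
Tool frame: the origin (TCP) lies at the very end of the fingers, on their centre line; the grasp point (between the pads) lies env.pinch_z behind it (env.pinch_z is the distance from the TCP to the grasp point, in m); z points along the fingers, y is the line along which they close (so a half turn about z gives the same grasp; the last joint's range is limited). The gripper opens to 85 mm and grips with 20 to 120 N. Pads are 22 mm wide; open, the fingers measure 114 mm over their backs; the gripper's body (76 mm by 85 mm) begins 54 mm behind the grasp point. The pads swing forward as they close: fully open they stand 13 mm farther back than shut.
Start: joints at [50.976, 21.807, 74.336, -0, 83.858, -12.336], TCP at [0.247, 0.491, 0.231] pointing down, gripper open.
Joint ranges: [-178.18, 178.18], [-50.72, 133.34], [12.68, 142.11], [-81.47, 261.47], [9.98, 163.14], [-165.26, 165.26]. Speed limits (degrees/s): [136.94, 136.94, 180, 180, 180, 180].

INTERFACE

Orientations are given as a 3x3 rotation matrix whose columns are the frame's x, y, z axes.
In Python, from rig import telemetry, get_image, env gives the robot as it stands. The module is installed in compiled form; this text tells all that it offers.
- The arm moves only by the tool apply_moves, never from a script. Its argument "series" is a list of rows, each a list of 7 numbers: the shift along the tool's x, y, z in mm, then the turn, a rotation vector about the tool's x, y, z in degrees, then the opening, from 0 (shut) to 1 (fully open). A call has 1 to 12 rows; each row shifts and turns the commanded pose from where the row before left it, along the tool's axes as they then stand; what a row does not reach is not made up. A row lasts 1/8 s, in which the tool goes at most 62.5 mm and 10.7 degrees, less where a joint would pass 70% of its speed; a pose out of reach is approached as far as the arm can. A call with a gripper value outside its range is refused whole. The fingers move at their own pace and stop on an object; "grip_force" is the grip in N (left out, the last holds). Time passes only in rows, so rows that do not move let the fingers close. It gives the time, the measured TCP pose, the force, the opening and the grip force at its end, in the units of the state.
- telemetry.observe(): the state, without advancing time (a new reading comes with each control period).
- get_image(name): name is "side" or "top" or "wrist"; returns a dict with "frame" (384x512x3 uint8, red, green, blue), "z_map" (384x512 float32, m along the optical axis (not along the pixel's ray), 0 where there is no reading), "vertical_fov" (degrees; the focal length in pixels is half the picture's height over the tangent of half this angle, whatever the lens; pixels are square), "cx", "cy" (the principal point, pixels), "dist" ([k1, k2, p1, p2, k3] as OpenCV has them; the pictures are not rectified), "eye" and "attitude" of the camera in the world; the wrist camera has in their place "mount" (4x4, takes a point from camera to tool coordinates, whose origin is the TCP and whose axes are the flange's). Camera axes: x right, y up, looking along -z (the intrinsics and any distortion apply to the point x, -y, -z); pixel columns grow to the right and rows downward; lengths in m; the calibration is good to about 2 mm. A picture is of the moment at which its call begins: read the wrist's pose just before it.
- env.close_job(): hands the job in; it is judged then, once.
The state is a dict: "time_s": time; "q": joint angles; "qvel": joint speeds; "joint_efforts": joint torques, N m; "position": TCP position; "tool_rot": TCP orientation; "ft_force": force on the tool from outside, world axes, zero at the start; "wrist_torque": the same for the moment, N m; "grip_width": finger opening in m; "gripper_force": force on a finger pad.
Only numpy, scipy, OpenCV 4.12 (cv2) and the standard library are available. Lean on these libraries where they do the work, as an engineer would, in place of code of your own. Each camera call takes 0.05 s, during which the arm holds its last target. There are 200 camera calls.

## Working session

There is one attempt and no reset: what is moved stays moved. The work goes in short steps, Python scripts to look and compute and a tool call to move; the robot and the scene stay as the last step left them, time stands still between calls to the robot, and variables do not carry over. Pictures are saved under pics/ and viewed, at most 10 in all, crops included, and the job is handed in when it is done.

Besides the shell and the picture viewer there is one more tool, called as name(argument=value, ...), one argument or row to a line, values as JSON. apply_moves: Moves the arm, as the interface text tells. Its arguments: {"type":"object","properties":{"series":{"type":"array"},"grip_force":{"type":"number"}},"required":["series"]}

```bash
mkdir -p pics; cat > h.py <<'E'
import numpy as np, cv2
from rig import telemetry, get_image, env
def K(im):
    f=192/np.tan(np.radians(im["vertical_fov"])/2)
    return np.array([[f,0,im["cx"]],[0,f,im["cy"]],[0,0,1]])
def grab(name):
    s=telemetry.observe(); im=get_image(name)
    if name=="wrist":
        T=np.eye(4);T[:3,:3]=s["tool_rot"];T[:3,3]=s["position"]; T=T@np.array(im["mount"])
        im["R"],im["t"]=T[:3,:3],T[:3,3]
    else: im["R"],im["t"]=np.array(im["attitude"]).reshape(3,3),np.array(im["eye"])
    return im
def world(im):
    "HxWx3 world points"
    v,u=np.mgrid[0:384,0:512]; p=np.stack([u,v],-1).reshape(-1,1,2).astype(float)
    n=cv2.undistortPoints(p,K(im),np.array(im["dist"],float)).reshape(384,512,2)
    d=im["z_map"]; c=np.stack([n[...,0]*d,-n[...,1]*d,-d],-1)
    w=c@im["R"].T+im["t"]; w[d==0]=np.nan
    return w
def save(im,fn,box=None,s=1):
    a=im["frame"][...,::-1]
    if box: a=a[box[1]:box[3],box[0]:box[2]]
    cv2.imwrite("pics/"+fn,cv2.resize(a,None,fx=s,fy=s,interpolation=cv2.INTER_CUBIC))
E
python3 - <<'E'
from h import *
for n in("top","side"):
    im=grab(n); np.save(n+"_w.npy",world(im)); save(im,n+".png",s=1.5)
    print(n,im["t"],im["R"][:,2],im["dist"])
s=telemetry.observe();print(env.pinch_z,s)
E
```

```text
top [4.69870119e-01 4.76181654e-04 7.56510500e-01] [-0.20167776 -0.01819363  0.97928294] [-0.1083474  0.         0.         0.         0.       ]
side [ 0.04733519 -0.57980175  0.55335623] [-0.61278676 -0.6071011   0.505886  ] [-0.05833228  0.          0.          0.          0.        ]
0.0187 {'time_s': 0.1, 'q': array([ 5.09746090e+01,  2.18365647e+01,  7.43792625e+01,  2.42548515e-04,
        8.38576794e+01, -1.23358806e+01]), 'qvel': array([-0.00143546, -0.05839816, -0.24370662, -0.05160962, -0.03084309,
       -0.00794965]), 'joint_efforts': array([ 2.43991024e-03, -4.49215972e+01, -2.31658655e+01, -2.17966221e-04,
        3.62161452e-03,  2.82082944e-06]), 'position': array([0.24686927, 0.49119104, 0.23078557]), 'tool_rot': array([[-8.93453316e-01,  4.49155334e-01, -8.11087587e-04],
       [ 4.49155980e-01,  8.93452807e-01, -9.94018221e-04],
       [ 2.78199895e-04, -1.25241372e-03, -9.99999177e-01]]), 'ft_force': array([-0.76299528,  0.5186312 , -0.59177365]), 'wrist_torque': array([-0.01249104, -0.0246931 ,  0.01425064]), 'gripper_force': 0.0, 'grip_width': 0.08501193336577506}
```

View pics/top.png

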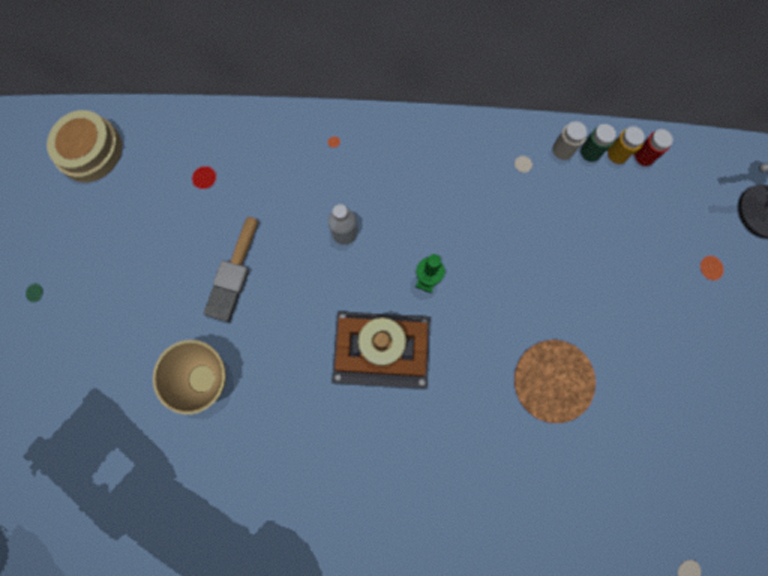

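View pics/side.png

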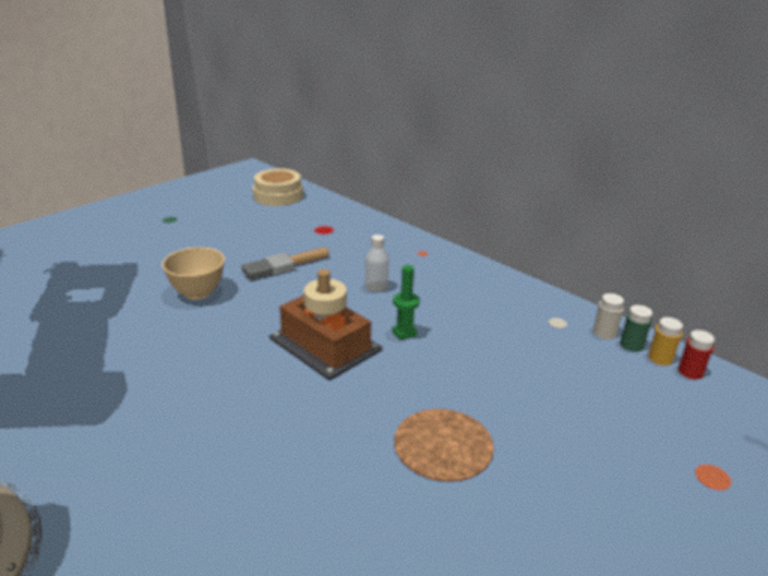

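Top view (768x576): the roll is on the wooden post in the stand at (382,341), the pad at (555,381), the bowl at (189,377), the bottle at (342,222) and the brush at (232,270). Look-alikes are the green post at (430,270) and the larger cream ring or box at (82,143). By description I take the cream roll on the wooden spindle at (382,341).

```bash
python3 - <<'E'
from h import *
im=grab("top"); w=world(im); save(im,"c1.png",(200,150,310,270),5)
z=w[...,2]
def reg(u0,v0,u1,v1,lo,hi):
    m=np.zeros(z.shape,bool); m[v0:v1,u0:u1]=1
    m&=(z>lo)&(z<hi); return w[m]
for n,a in dict(roll=(232,205,278,250,.085,.105),spindle=(232,205,278,250,.112,.14),standtop=(218,200,292,262,.047,.062),plate=(215,200,292,265,.003,.02),green=(270,160,302,200,.03,.2),bottle=(210,130,245,165,.02,.2),bowl=(95,220,155,280,.02,.1)).items():
    p=reg(*a); 
    if len(p)<5: print(n,len(p));continue
    r=cv2.minAreaRect((p[:,:2]*1000).astype(np.float32)); print(n,len(p),np.median(p,0).round(4),p.min(0).round(3),p.max(0).round(3),r)
# pad by colour
f=im["frame"].astype(int); m=(f[...,0]>f[...,2]+25); m[:, :335]=0; m[:,405:]=0; m[:215]=0;m[290:]=0
p=w[m];r=cv2.minEnclosingCircle((p[:,:2]*1000).astype(np.float32));print("pad",r,p.mean(0))
E
```

```text
roll 645 [0.5483 0.0046 0.0944] [ 0.519 -0.025  0.085] [0.579 0.034 0.102] ((548.78271484375, 4.6471710205078125), (58.40366744995117, 58.55998992919922), 31.59890365600586)
spindle 78 [0.5474 0.0053 0.1227] [ 0.539 -0.003  0.115] [0.555 0.013 0.125] ((547.1162109375, 4.742607593536377), (16.313983917236328, 16.376758575439453), 3.78291392326355)
standtop 1090 [0.5372 0.006  0.0545] [ 0.512 -0.055  0.047] [0.583 0.065 0.059] ((547.4850463867188, 4.922924041748047), (70.40892028808594, 120.08338165283203), 0.08287741243839264)
plate 1036 [0.5123 0.0037 0.0078] [ 0.489 -0.073  0.003] [0.61  0.094 0.02 ] ((546.0270385742188, 5.6071929931640625), (120.37390899658203, 161.57699584960938), 7.815026760101318)
green 315 [ 0.6479 -0.0542  0.0638] [ 0.633 -0.075  0.053] [ 0.67  -0.037  0.117] ((650.310302734375, -55.1431884765625), (39.38574981689453, 33.94034957885742), 73.84840393066406)
bottle 372 [0.7115 0.0686 0.0653] [0.7   0.051 0.021] [0.736 0.09  0.098] ((716.5283813476562, 69.75372314453125), (33.62720489501953, 39.24994659423828), 14.921416282653809)
bowl 1146 [0.491  0.2831 0.0444] [0.442 0.211 0.02 ] [0.539 0.311 0.064] ((490.0809020996094, 261.048583984375), (97.64470672607422, 97.04478454589844), 54.73207092285156)
pad ((516.0067749023438, -245.0758819580078), 59.42780303955078) [nan nan nan]
```

View pics/c1.png

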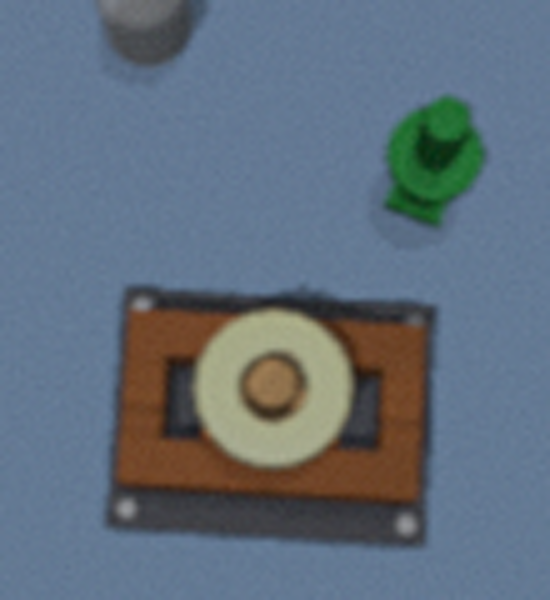

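The crop confirms it: the cream roll sits around the wooden spindle in the stand, with the green post standing apart. The stand is square to the world axes, centred at about (0.5475, 0.005), and the pad is at about (0.516, -0.245).

apply_moves(
  series=[
    [0,0,0,0,0,-8.9,1],
    [0,0,0,0,0,-8.9,1],
    [0,0,0,0,0,-8.9,1],
    [-25,-40.5,2.5,0,0,0,1],
    [-25,-40.5,2.5,0,0,0,1],
    [-25,-40.5,2.5,0,0,0,1],
    [-25,-40.5,2.5,0,0,0,1],
    [-25,-40.5,2.5,0,0,0,1],
    [-25,-40.5,2.5,0,0,0,1],
    [-25,-40.5,2.5,0,0,0,1],
    [-25,-40.5,2.5,0,0,0,1],
    [-25,-40.5,2.5,0,0,0,1],
  ],
  grip_force=30,
)

```text
time_s: 1.65
position: [0.4727, 0.1255, 0.2086]
tool_rot: [[-1.0, -0.0, -0.0], [-0.0, 1.0, 0.0], [0.0, 0.0, -1.0]]
ft_force: [0.5, 1.6, 0.8]
grip_width: 0.0855
gripper_force: 0.0
```

apply_moves(
  series=[
    [-25,-40.5,2.5,0,0,0,1],
    [-25,-40.5,2.5,0,0,0,1],
    [-25,-40.5,2.5,0,0,0,1],
    [0,0,0,0,0,0,1],
    [0,0,0,0,0,0,1],
  ],
)

```text
time_s: 2.28
position: [0.5466, 0.006, 0.2011]
tool_rot: [[-1.0, -0.0, -0.001], [-0.0, 1.0, 0.0], [0.001, 0.0, -1.0]]
ft_force: [0.4, -0.2, -0.4]
grip_width: 0.0853
gripper_force: 0.0
```

```bash
python3 - <<'E'
from h import *
im=grab("wrist"); w=world(im); save(im,"w1.png",s=1.2)
z=w[...,2]; s=telemetry.observe(); print(s["position"],s["tool_rot"].round(4))
c=np.hypot(w[...,0]-.5475,w[...,1]-.005)
for n,r,lo,hi in(("roll",.04,.085,.105),("spindle",.02,.112,.14),("top",.08,.047,.062)):
    p=w[(c<r)&(z>lo)&(z<hi)]
    if len(p)>5: print(n,len(p),np.median(p,0),p.min(0).round(4),p.max(0).round(4),cv2.minAreaRect((p[:,:2]*1000).astype(np.float32)))
E
```

```text
[0.546561   0.00636716 0.20132789] [[-1.e+00 -1.e-03 -5.e-04]
 [-1.e-03  1.e+00  3.e-04]
 [ 5.e-04  3.e-04 -1.e+00]]
roll 2990 [0.544237   0.00565071 0.09556776] [ 0.5197 -0.0239  0.0851] [0.5789 0.0353 0.1047] ((549.22900390625, 5.426525115966797), (58.885894775390625, 58.97734451293945), 12.950475692749023)
spindle 464 [0.54609022 0.0056778  0.1234888 ] [ 0.5386 -0.0032  0.1123] [0.556  0.0146 0.1258] ((547.2744750976562, 5.717113971710205), (17.187150955200195, 17.353469848632812), 13.199899673461914)
top 4416 [0.53067979 0.00658156 0.05563745] [ 0.5125 -0.0542  0.0471] [0.583  0.066  0.0584] ((547.7863159179688, 5.9072418212890625), (120.08881378173828, 70.44356536865234), 89.91584777832031)
```

apply_moves(
  series=[
    [-1.5,-0.5,40,0,0,0,1],
    [0,0,40,0,0,0,1],
    [0,0,30,0,0,0,1],
    [0,0,20,0,0,0,1],
    [0,0,11,0,0,0,1],
    [0,0,0,0,0,0,1],
    [0,0,0,0,0,0,0.4],
    [0,0,0,0,0,0,0.4],
    [0,0,0,0,0,0,0.4],
    [0,0,0,0,0,0,0.4],
    [0,0,0,0,0,0,0.4],
    [0,0,0,0,0,0,0.4],
  ],
  grip_force=30,
)

```text
time_s: 3.82
position: [0.5491, 0.005, 0.0614]
tool_rot: [[-1.0, -0.0, 0.002], [-0.0, 1.0, -0.0], [-0.002, -0.0, -1.0]]
ft_force: [-0.6, 1.9, 6.8]
grip_width: 0.0583
gripper_force: 32.1
```

apply_moves(
  series=[
    [0,0,-5,0,0,0,0.4],
    [0,0,-15,0,0,0,0.4],
    [0,0,-25,0,0,0,0.4],
    [0,0,-30,0,0,0,0.4],
    [0,0,-10,0,0,0,0.4],
    [0,0,0,0,0,0,0.4],
  ],
)

```text
time_s: 4.58
position: [0.5486, 0.0049, 0.1457]
tool_rot: [[-1.0, -0.0, 0.001], [-0.0, 1.0, -0.0], [-0.001, -0.0, -1.0]]
ft_force: [-0.9, -0.0, -0.4]
grip_width: 0.0587
gripper_force: 32.4
```

```bash
python3 - <<'E'
from h import *
im=grab("side"); w=world(im); save(im,"s2.png",(150,120,300,270),4)
E
```

```text
(no output)
```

View pics/s2.png

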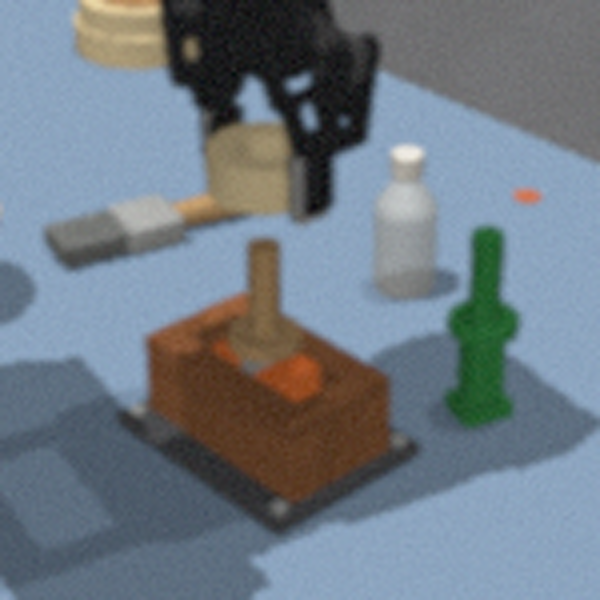

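The roll is held level and clear of the spindle, the post (at crop pixel 262,300) is still seated, and the orange jaws are visible below. Next I take the roll to the pad.

apply_moves(
  series=[
    [2.5,-20,0,0,0,0,0.4],
    [6,-45,0,0,0,0,0.4],
    [7,-50,0,0,0,0,0.4],
    [7,-50,0,0,0,0,0.4],
    [6,-45,20,0,0,0,0.4],
    [4,-30,30,0,0,0,0.4],
    [0,-10,30,0,0,0,0.4],
    [0,0,30,0,0,0,0.4],
    [0,0,16,0,0,0,0.4],
    [0,0,4,0,0,0,0.4],
    [0,0,0,0,0,0,0.4],
  ],
)

```text
time_s: 6.0
position: [0.5165, -0.2451, 0.0158]
tool_rot: [[-1.0, -0.001, 0.001], [-0.001, 1.0, -0.0], [-0.001, -0.0, -1.0]]
ft_force: [0.3, -0.6, -0.7]
grip_width: 0.0585
gripper_force: 32.4
```

apply_moves(
  series=[
    [0,0,3,0,0,0,0.4],
    [0,0,2,0,0,0,0.4],
    [0,0,1.5,0,0,0,0.4],
    [0,0,0,0,0,0,0.4],
  ],
)

```text
time_s: 6.5
position: [0.5161, -0.245, 0.0088]
tool_rot: [[-1.0, -0.0, -0.0], [-0.0, 1.0, 0.0], [0.0, 0.0, -1.0]]
ft_force: [-1.0, -0.0, -0.8]
grip_width: 0.0584
gripper_force: 32.4
```

Step down gently until contact.

apply_moves(
  series=[
    [0,0,2,0,0,0,0.4],
    [0,0,1,0,0,0,0.4],
    [0,0,1,0,0,0,0.4],
    [0,0,0,0,0,0,0.4],
  ],
)

```text
time_s: 7.0
position: [0.5162, -0.2451, 0.0048]
tool_rot: [[-1.0, -0.0, -0.0], [-0.0, 1.0, 0.0], [0.0, 0.0, -1.0]]
ft_force: [-0.5, 0.6, -0.4]
grip_width: 0.0584
gripper_force: 32.4
```

apply_moves(
  series=[
    [0,0,1,0,0,0,0.4],
    [0,0,1,0,0,0,0.4],
    [0,0,1,0,0,0,0.4],
    [0,0,0,0,0,0,0.4],
  ],
)

```text
time_s: 7.5
position: [0.5161, -0.245, 0.0017]
tool_rot: [[-1.0, -0.0, -0.0], [-0.0, 1.0, 0.0], [0.0, 0.0, -1.0]]
ft_force: [0.6, -0.4, 0.5]
grip_width: 0.0585
gripper_force: 32.4
```

apply_moves(
  series=[
    [0,0,1,0,0,0,0.4],
    [0,0,1,0,0,0,0.4],
    [0,0,0,0,0,0,0.4],
  ],
)

```text
time_s: 7.88
position: [0.5162, -0.2451, 0.0004]
tool_rot: [[-1.0, -0.0, 0.0], [-0.0, 1.0, -0.0], [-0.0, -0.0, -1.0]]
ft_force: [-0.9, 1.2, 5.6]
grip_width: 0.0583
gripper_force: 35.6
```

apply_moves(
  series=[
    [0,0,0,0,0,0,0.75],
    [0,0,0,0,0,0,1],
    [0,0,0,0,0,0,1],
    [0,0,0,0,0,0,1],
    [0,0,0,0,0,0,1],
    [0,0,-10,0,0,0,1],
    [0,0,-40,0,0,0,1],
    [0,0,-60,0,0,0,1],
    [0,0,-60,0,0,0,1],
    [0,0,-20,0,0,0,1],
    [0,0,0,0,0,0,1],
    [0,0,0,0,0,0,1],
  ],
)

```text
time_s: 9.38
position: [0.5157, -0.2447, 0.1887]
tool_rot: [[-1.0, -0.0, -0.002], [-0.0, 1.0, 0.001], [0.002, 0.001, -1.0]]
ft_force: [-0.3, 0.1, 0.2]
grip_width: 0.0851
gripper_force: 0.0
```

```bash
python3 - <<'E'
from h import *
im=grab("wrist"); w=world(im)
z=w[...,2]; c=np.hypot(w[...,0]-.516,w[...,1]+.245)
print(telemetry.observe()["position"])
p=w[(c<.045)&(z>.02)&(z<.05)]; r=cv2.minAreaRect((p[:,:2]*1000).astype(np.float32))
A=np.c_[p[:,:2],np.ones(len(p))]; q=p[np.abs(p[:,2]-np.median(p[:,2]))<.004]
print(len(p),r,np.median(p[:,2]),np.linalg.lstsq(np.c_[q[:,:2],np.ones(len(q))],q[:,2],rcond=None)[0])
p=w[(c<.09)&(z>.0025)&(z<.008)];print(cv2.minAreaRect((p[:,:2]*1000).astype(np.float32)))
E
```

```text
[ 0.51566825 -0.24471037  0.18843286]
2137 ((516.4244995117188, -244.98379516601562), (58.581790924072266, 58.74884796142578), 31.673179626464844) 0.02955038880307409 [ 2.19917629e-03 -5.14366929e-05  2.83793743e-02]
((511.3022155761719, -239.8623809814453), (170.33082580566406, 161.44078063964844), 46.70646667480469)
```

apply_moves(
  series=[
    [-3,25,0,0,0,0,1],
    [-6,45,0,0,0,0,1],
    [-7,55,0,0,0,0,1],
    [-7,55,0,0,0,0,1],
    [-6,45,0,0,0,0,1],
    [-3,25,0,0,0,0,1],
    [0,0,30,0,0,0,1],
    [0,0,40,0,0,0,1],
    [0,0,25,0,0,0,1],
    [0,0,11,0,0,0,1],
    [0,0,0,0,0,0,1],
  ],
  grip_force=60,
)

```text
time_s: 10.8
position: [0.5479, 0.0049, 0.0832]
tool_rot: [[-1.0, -0.0, -0.002], [-0.0, 1.0, 0.0], [0.002, 0.0, -1.0]]
ft_force: [-0.9, -0.0, 0.6]
grip_width: 0.0853
gripper_force: 0.0
```

apply_moves(
  series=[
    [0,0,0,0,0,0,0],
    [0,0,0,0,0,0,0],
    [0,0,0,0,0,0,0],
    [0,0,0,0,0,0,0],
    [0,0,0,0,0,0,0],
    [0,0,0,0,0,0,0],
    [0,0,0,0,0,0,0],
    [0,0,0,0,0,0,0],
  ],
  grip_force=60,
)

```text
time_s: 11.8
position: [0.5483, 0.0051, 0.0842]
tool_rot: [[-1.0, -0.0, 0.001], [-0.0, 1.0, 0.0], [-0.001, 0.0, -1.0]]
ft_force: [-0.5, 1.5, 4.6]
grip_width: 0.0163
gripper_force: 58.4
```

```bash
cat > rock.py <<'E'
import numpy as np
# tilt>0 leans to +y. TCP pose (y,z) rel. foot centre for tilt a; pivot at foot edge
def pose(a,h=76):
    s=np.sign(a); y,z=-13*s,h
    return np.array([13*s+y*np.cos(a)+z*np.sin(a), -y*np.sin(a)+z*np.cos(a)])
def rows(seq):
    for a,b in zip(seq,seq[1:]):
        d=pose(b)-pose(a)
        ty=np.array([np.cos(a),-np.sin(a)]); tz=np.array([-np.sin(a),-np.cos(a)])
        print([0,round(d@ty,1),round(d@tz,1),round(np.degrees(b-a),2),0,0,0])
rows([0,.033,.067,.1]);print();rows([.1,.05,0,-.05,-.1]);print();rows([-.1,-.05,0,.05,.1,.15,.2]);print();rows([.2,.13,.067,0,-.067,-.13,-.2]);print();rows([-.2,-.13,-.067,0])
E
python3 rock.py
```

```text
[0, np.float64(2.5), np.float64(-0.4), np.float64(1.89), 0, 0, 0]
[0, np.float64(2.6), np.float64(-0.4), np.float64(1.95), 0, 0, 0]
[0, np.float64(2.5), np.float64(-0.4), np.float64(1.89), 0, 0, 0]

[0, np.float64(-3.8), np.float64(0.7), np.float64(-2.86), 0, 0, 0]
[0, np.float64(-3.8), np.float64(0.7), np.float64(-2.86), 0, 0, 0]
[0, np.float64(-3.8), np.float64(-0.6), np.float64(-2.86), 0, 0, 0]
[0, np.float64(-3.8), np.float64(-0.6), np.float64(-2.86), 0, 0, 0]

[0, np.float64(3.8), np.float64(0.7), np.float64(2.86), 0, 0, 0]
[0, np.float64(3.8), np.float64(0.7), np.float64(2.86), 0, 0, 0]
[0, np.float64(3.8), np.float64(-0.6), np.float64(2.86), 0, 0, 0]
[0, np.float64(3.8), np.float64(-0.6), np.float64(2.86), 0, 0, 0]
[0, np.float64(3.8), np.float64(-0.6), np.float64(2.86), 0, 0, 0]
[0, np.float64(3.8), np.float64(-0.6), np.float64(2.86), 0, 0, 0]

[0, np.float64(-5.3), np.float64(1.1), np.float64(-4.01), 0, 0, 0]
[0, np.float64(-4.8), np.float64(1.0), np.float64(-3.61), 0, 0, 0]
[0, np.float64(-5.1), np.float64(1.0), np.float64(-3.84), 0, 0, 0]
[0, np.float64(-5.1), np.float64(-0.7), np.float64(-3.84), 0, 0, 0]
[0, np.float64(-4.8), np.float64(-0.7), np.float64(-3.61), 0, 0, 0]
[0, np.float64(-5.3), np.float64(-0.7), np.float64(-4.01), 0, 0, 0]

[0, np.float64(5.3), np.float64(1.1), np.float64(4.01), 0, 0, 0]
[0, np.float64(4.8), np.float64(1.0), np.float64(3.61), 0, 0, 0]
[0, np.float64(5.1), np.float64(1.0), np.float64(3.84), 0, 0, 0]
```

apply_moves(
  series=[
    [0,2.5,-0.4,1.9,0,0,0],
    [0,2.5,-0.4,1.9,0,0,0],
    [0,2.5,-0.4,1.9,0,0,0],
    [0,0,0,0,0,0,0],
    [0,0,0,0,0,0,0],
  ],
)

```text
time_s: 12.42
position: [0.5483, 0.0115, 0.085]
tool_rot: [[-1.0, -0.001, 0.001], [-0.001, 0.995, -0.103], [-0.0, -0.103, -0.995]]
ft_force: [-0.4, -5.1, 3.6]
grip_width: 0.0167
gripper_force: 58.6
```

apply_moves(
  series=[
    [0,-3.8,0.7,-2.9,0,0,0],
    [0,-3.8,0.7,-2.9,0,0,0],
    [0,-3.8,-0.6,-2.8,0,0,0],
    [0,-3.8,-0.6,-2.8,0,0,0],
    [0,0,0,0,0,0,0],
    [0,0,0,0,0,0,0],
  ],
)

```text
time_s: 13.18
position: [0.5482, -0.0017, 0.085]
tool_rot: [[-1.0, -0.0, 0.0], [0.0, 0.995, 0.101], [-0.0, 0.101, -0.995]]
ft_force: [0.5, 6.1, 2.6]
grip_width: 0.0168
gripper_force: 59.4
```

apply_moves(
  series=[
    [0,3.8,0.7,2.9,0,0,0],
    [0,3.8,0.7,2.9,0,0,0],
    [0,3.8,-0.6,2.8,0,0,0],
    [0,3.8,-0.6,2.8,0,0,0],
    [0,3.8,-0.6,2.9,0,0,0],
    [0,3.8,-0.6,2.9,0,0,0],
    [0,0,0,0,0,0,0],
    [0,0,0,0,0,0,0],
  ],
)

```text
time_s: 14.18
position: [0.5481, 0.0182, 0.0847]
tool_rot: [[-1.0, -0.001, -0.001], [-0.0, 0.979, -0.204], [0.001, -0.204, -0.979]]
ft_force: [1.3, -13.1, -5.1]
grip_width: 0.0166
gripper_force: 59.4
```

apply_moves(
  series=[
    [0,-5.2,1,-3.9,0,0,0],
    [0,-5,1,-3.8,0,0,0],
    [0,-5.1,1,-3.8,0,0,0],
    [0,-5.1,-0.7,-3.8,0,0,0],
    [0,-5,-0.7,-3.8,0,0,0],
    [0,-5.2,-0.7,-3.9,0,0,0],
    [0,0,0,0,0,0,0],
    [0,0,0,0,0,0,0],
  ],
)

```text
time_s: 15.18
position: [0.5479, -0.0093, 0.0852]
tool_rot: [[-1.0, 0.0, -0.001], [0.0, 0.98, 0.201], [0.001, 0.201, -0.98]]
ft_force: [2.0, 7.1, 0.5]
grip_width: 0.0168
gripper_force: 60.4
```

apply_moves(
  series=[
    [0,5.2,1,3.9,0,0,0],
    [0,5,1,3.8,0,0,0],
    [0,5.1,1,3.8,0,0,0],
    [0,0,0,0,0,0,0],
    [0,0,0,0,0,0,0],
  ],
)

```text
time_s: 15.8
position: [0.548, 0.0048, 0.0843]
tool_rot: [[-1.0, -0.0, -0.001], [-0.0, 1.0, 0.001], [0.001, 0.001, -1.0]]
ft_force: [-0.2, -0.3, -0.5]
grip_width: 0.0168
gripper_force: 60.1
```

```bash
python3 - <<'E'
from h import *
im=grab("side"); save(im,"s3.png",(170,150,270,250),6)
E
```

```text
(no output)
```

View pics/s3.png

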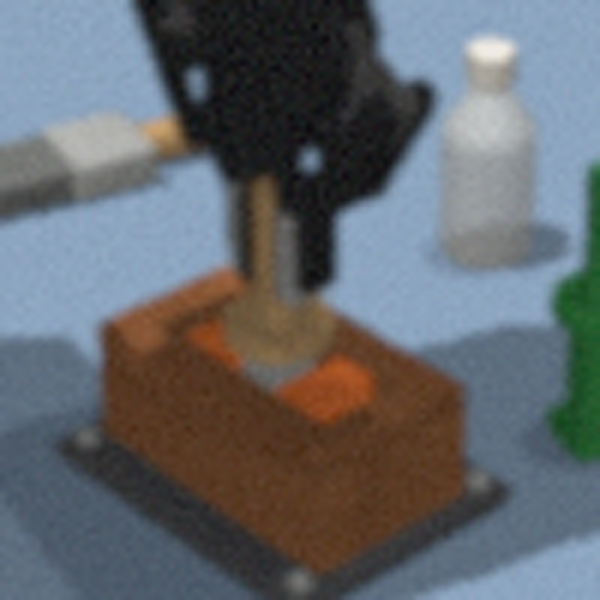

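The post is upright. The right jaw (325,390) and left jaw (210,335) both stand clear of the neck (265,375). Now a gentle pull.

apply_moves(
  series=[
    [0,0,-2,0,0,0,0],
    [0,0,-3,0,0,0,0],
    [0,0,-3,0,0,0,0],
    [0,0,0,0,0,0,0],
  ],
)

```text
time_s: 16.35
position: [0.5482, 0.0047, 0.0929]
tool_rot: [[-1.0, -0.0, 0.001], [-0.0, 1.0, -0.0], [-0.001, -0.0, -1.0]]
ft_force: [-0.1, 0.2, -2.1]
grip_width: 0.0167
gripper_force: 60.0
```

Only the weight registers, so it is free.

apply_moves(
  series=[
    [0,0,-8,0,0,0,0],
    [0,0,-8,0,0,0,0],
    [0,0,-10,0,0,0,0],
    [0,0,-10,0,0,0,0],
    [0,0,-10,0,0,0,0],
    [0,0,-10,0,0,0,0],
    [0,0,-8,0,0,0,0],
    [0,0,-4,0,0,0,0],
    [0,0,0,0,0,0,0],
    [0,0,0,0,0,0,0],
    [0,0,0,0,0,0,0],
    [0,0,0,0,0,0,0],
  ],
)

```text
time_s: 17.85
position: [0.5481, 0.0048, 0.1604]
tool_rot: [[-1.0, -0.0, -0.0], [-0.0, 1.0, 0.0], [0.0, 0.0, -1.0]]
ft_force: [0.3, 0.9, -2.4]
grip_width: 0.0164
gripper_force: 60.0
```

```bash
python3 - <<'E'
from h import *
im=grab("side"); save(im,"s4.png",(160,110,360,310),3)
t=grab("top");w=world(t);z=w[...,2];c=np.hypot(w[...,0]-.516,w[...,1]+.245)
p=w[(c<.05)&(z>.02)&(z<.05)];print(cv2.minAreaRect((p[:,:2]*1000).astype(np.float32)),np.median(p[:,2]))
E
```

```text
((516.9635620117188, -243.70559692382812), (59.357322692871094, 58.22052764892578), 43.724056243896484) 0.028216510013396312
```

View pics/s4.png

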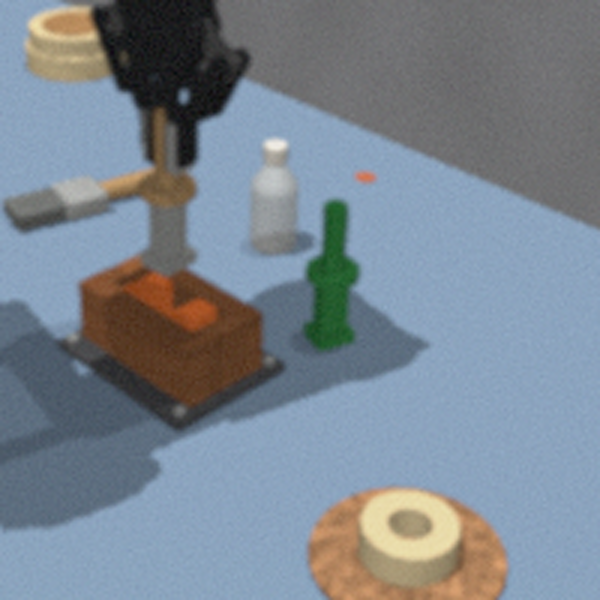

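The post hangs upright with its foot at (172,255), about 29 mm clear of the stand. The jaws are spread and the roll is flat on the pad at (410,535).

```bash
python3 -c "
from rig import env
print(env.close_job())"
```

```text
the job is handed in; nothing more can be done
None
```

I handed the job in at about 18 s of the 67 s allowed, and no verdict came back. The roll lies flat within about 2 mm of the pad's centre. Both jaws are pushed out far enough that the foot lifted without jamming. The post is held upright and still, its foot about 29 mm above the stand.

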